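# Spent battery into the lever-lid battery bin

## Task

The spent 9-volt battery in the steel key tray belongs in the green used-battery bin. Press the bin's red-knobbed lever down until you feel it bottom, without forcing it, and hook it sideways into its hold-open notch so that the lid stays up by itself; put the battery into the bin, then unhook the lever and ease it up so that the lid closes fully without banging. Leave everything else where it is.

Things in the scene. Friction and masses are not known exactly. Their poses are not given: they have to be found in the camera images.
- bin: Green sheet-steel used-battery bin, fixed: 170 mm deep (x), 140 wide (y), rim 120 high, walls and floor 4 mm, a few old cells inside. Origin: centre of its underside on the tabletop, z up, -x its front. The lift lever runs forward outside its -y wall and ends 70 mm before the front
- mouth (a point): Middle of the open mouth at rim height (120 mm up), 40 mm before the bin's centre, axes as the bin's. Clear opening 162 by 132 mm. The lid (9 mm thick) hinges on the rear (+x) rim 128 mm behind this point; with the lever hooked it stands 63 to 102 degrees up: keep the hand at this point or before it. The battery may be let go from below the rim
- slot (a point): Where the lever passes a thin upright steel plate (the catch plate) at the bin's front -y corner, 110 mm up. Its J-shaped slot: straight down beside the bin, then at the foot a notch leading outward (bin's -y) under a lip 3.5 mm wide, and up 3 mm behind it. The plate is clamped by hand: its height is up to 6.5 mm off either way, unlike this point's
- knob (a point): Middle of the upright red knob (22 mm thick, 24 high) on the thumb plate (64 mm along bin y by 34) at the lever's front end; its foot, the plate's top, is 12 mm below this point: press there with the fingertips, pinch the knob to steer. At rest 142 mm up, 155 mm before and 84 mm to -y of the bin's centre. Pressing takes 4 to 9 N; 56 mm down, 11 more or less, it meets the slot's floor and goes hard
- lever_bracket: Steel bracket on the bin's -y wall with the whole lever. Origin: the pivot, level axis along y, 175 mm behind and 42 below the knob point at rest. On the slot's floor push the knob 26 mm outward (bin's -y; 22 to 29 does; side spring to 3 N): it clears the lip by 2 mm; too high, it stops after 3 mm. Let up there, it rises 8 mm and stays hooked; to unhook, reverse. Over 25 N is forcing it
- lid (a joint): Lid angle, rad: 0 shut, grows as it opens. Geared to the lever: 1 mm down at the knob opens it 0.03 rad. Lever on the slot's floor: 1.3 to 2.0; hooked in the notch: 1.1 to 1.8. It is hardly damped: a lever let go outside the notch bangs the lid shut
- battery: The spent 9-volt block lying flat in the tray: blue case with a yellow band and two snap terminals at one end, 48 mm long (its x) by 26.5 mm wide (its y) by 17.5 mm high, 46 g. Origin: centre of its underside; its z is up
- tray: Steel key tray, 200 mm (its x) by 124 mm (its y), loose; floor 3 mm thick, rim 18 mm high. Origin: centre of its underside. The battery lies in its +x half, the keys in its -x half
- keys: Two keys on a split ring lying in the tray, about 90 by 40 mm, 5 mm high, loose. Origin: middle of the bunch, on the tray floor. Bystander
- bowl: Blue ceramic tea bowl, 112 mm across, 62 mm high, loose. Origin: centre of its underside. Bystander
- alarm: White smoke alarm lying with its empty battery bay up, 104 mm across, 63 mm high with its open flap, loose. Origin: centre of its underside. Bystander
- pawn: Black plastic pawn, 26 mm high, 17 mm across the foot, standing on the small chessboard (200 mm square, 19 mm thick, to the robot's right). Origin: centre of its foot. Bystander
There are look-alikes about, which are no part of the job. Of the things that look like the battery, take the one that is farthest to the robot's left at the start.

How it is judged:
By the outcome, as a careful person would: the job done as asked, in the order asked, and still so for the second after the job is handed in, with the robot touching nothing.
It also fails if it takes over 69 s, if anything falls off the work surface, if the arm or the gripper's body presses on something with over 40 N, if the wrist force passes 120 N, or if a joint passes its speed limit or range.

## Robot

A 6-joint arm with a two-finger parallel gripper is mounted at the origin on the work surface. World frame = base frame: x ahead of the robot, y to its left, z up, the work surface at z = 0. Lengths are in mm, angles in degrees, forces in N, time in s.
With the tool pointing down it reaches from about 300 to 850 mm from the base axis. Payload 4.2 kg.
Tool frame: the origin (TCP) lies between the finger pads; the fingertips stand 22 mm ahead of it and the grasp point (between the pads) lies 3 mm ahead of it (env.finger_overhang is the distance from the TCP to the fingertips, in mm); z points along the fingers, y is the line along which they close (so a half turn about z gives the same grasp; the last joint's range is limited). The gripper opens to 91 mm and grips with 3 to 60 N. Pads are 32 mm wide; open, the fingers measure 118 mm over their backs; the gripper's body (76 mm by 178 mm) begins 60 mm behind the grasp point.
Start: joints at [73.625, 18.312, 89.639, -0, 72.044, -1.146], TCP at [151.043, 554.822, 235.976] pointing down, gripper open.
Joint ranges: [-177.97, 177.97], [-48.28, 115.42], [12.27, 149.76], [-77.06, 257.06], [2.81, 150.46], [-146.56, 146.56]. Speed limits (degrees/s): [147.25, 147.25, 180, 180, 180, 180].

## Interface

Orientations are given as [roll, pitch, yaw] about the fixed x, y, z axes, in that order (R = Rz(yaw) Ry(pitch) Rx(roll)).
In Python, from workcell import state, cams, ticket, look_for, outline_of, env gives the robot as it stands.
- The arm moves only by the tool servo_tool, never from a script. Its argument "steps" is a list of rows, each a list of 3 entries, a list of its own where there are three numbers: the closure in counts, from 0 (fully open) to 255 (shut), then the shift along the tool's x, y, z in mm, then the turn, a rotation vector about the tool's x, y, z in rad. A call has exactly 10 rows; each row shifts and turns the commanded pose from where the row before left it, along the tool's axes as they then stand; what a row does not reach is not made up. A row lasts 1/10 s, in which the tool goes at most 50 mm and 8.59 degrees, less where a joint would pass 70% of its speed; a pose out of reach is approached as far as the arm can. A call with a gripper value outside its range is refused whole. The fingers move at their own pace and stop on an object; "squeeze" is the grip in N (left out, the last holds). Time passes only in rows, so rows that do not move let the fingers close, or fill a call up. It gives the time, the measured TCP pose, the force, the opening and the grip force at its end, in the units of the state.
- state(): the state, without advancing time (a new reading comes with each control period).
- cams.grab_frame(name): name is "scene" or "top" or "wrist"; returns a dict with "color" (384x512x3 uint8, red, green, blue), "z_map" (384x512 float32, mm along the optical axis (not along the pixel's ray), 0 where there is no reading), "fovy" (degrees; the focal length in pixels is half the picture's height over the tangent of half this angle, whatever the lens; pixels are square), "cx", "cy" (the principal point, pixels), "eye" and "rotation" of the camera in the world; the wrist camera has in their place "tool_from_camera" (4x4, takes a point from camera to tool coordinates, whose origin is the TCP and whose axes are the flange's). Camera axes: x right, y up, looking along -z (the intrinsics and any distortion apply to the point x, -y, -z); pixel columns grow to the right and rows downward; lengths in mm; the calibration is good to about 2 mm. A picture is of the moment at which its call begins: read the wrist's pose just before it.
- ticket.job_done(): hands the job in; it is judged then, once.
Trained networks look in a picture, given as the dict that the camera call returned (one of the last four; its "shot" number tells which), for a name from the list of things; names that differ only in an ending like _2 or _b are one class to them, and where a whole thing is asked for, a point or a joint stands for the part that bears it (a point fixed in the world has none). Each returns a list of dicts, best first, with "confidence" (0 to 1); they miss things now and then, are a little off and sometimes report something else, mostly with a low value. They report only what shows in the picture. A call takes as long as a camera call. They do not tell look-alikes from the thing itself.
- look_for(picture, thing): "at" ([column, row] in pixels, amid what is visible of it).
- outline_of(picture, thing): "pixels" (384x512 bool, what is visible of it) and "at" ([column, row] in pixels, amid what is visible of it).
The state is a dict: "time_s": time; "qpos": joint angles; "qvel": joint speeds; "effort": joint torques, N m; "ee_pos": TCP position; "ee_rot": TCP orientation; "force": force on the tool from outside, world axes, zero at the start; "torque": the same for the moment, N m; "gripper_width": finger opening in mm; "gripper_force": force on a finger pad.
Only numpy, scipy, OpenCV 4.12 (cv2) and the standard library are available. Lean on these libraries where they do the work, as an engineer would, in place of code of your own. Each camera call takes 0.05 s, during which the arm holds its last target. There are 200 camera calls.

## Working session

There is one attempt and no reset: what is moved stays moved. The work goes in short steps, Python scripts to look and compute and a tool call to move; the robot and the scene stay as the last step left them, time stands still between calls to the robot, and variables do not carry over. Pictures are saved under pics/ and viewed, at most 10 in all, crops included, and the job is handed in when it is done.

Besides the shell and the picture viewer there is one more tool, called as name(argument=value, ...), one argument or row to a line, values as JSON. servo_tool: Moves the arm, as the interface text tells. Its arguments: {"type":"object","properties":{"steps":{"type":"array","items":{"type":"array"}},"squeeze":{"type":"number"}},"required":["steps"]}

```bash
mkdir -p pics; cat > h.py <<'E'
import numpy as np, cv2
from workcell import state, cams, ticket, look_for, outline_of, env
from scipy.spatial.transform import Rotation as R
def toolT(s):
    T=np.eye(4); T[:3,:3]=R.from_euler('xyz',s['ee_rot'],degrees=True).as_matrix(); T[:3,3]=s['ee_pos']; return T
def grab(n):
    s=state(); f=cams.grab_frame(n)
    if n=='wrist': T=toolT(s)@np.array(f['tool_from_camera'])
    else:
        T=np.eye(4); T[:3,:3]=np.array(f['rotation']).reshape(3,3); T[:3,3]=f['eye']
    f['T']=T; return f
def cloud(f):
    z=f['z_map']; h,w=z.shape; F=h/2/np.tan(np.radians(f['fovy'])/2)
    v,u=np.mgrid[:h,:w]
    p=np.stack([(u-f['cx'])*z/F,-(v-f['cy'])*z/F,-z],-1)
    P=p@f['T'][:3,:3].T+f['T'][:3,3]; P[z<=0]=np.nan; return P
def save(f,n): cv2.imwrite('pics/'+n,cv2.cvtColor(f['color'],cv2.COLOR_RGB2BGR))
E
python3 - <<'E'
from h import *
print(state(), env.finger_overhang)
ims=[]
for n in ['scene','top']:
    f=grab(n); print(n,{k:v for k,v in f.items() if k not in('color','z_map')})
    P=cloud(f); ims.append(f['color'])
    for t in ['bin','knob','slot','battery','tray','keys','bowl','alarm','pawn','lid']:
        for r in outline_of(f,t)[:4]:
            m=r['pixels']; q=P[m]; q=q[~np.isnan(q[:,0])]
            if len(q): print(t,round(r['confidence'],2),np.round(r['at']),m.sum(),'med',np.median(q,0).round(),'lo',np.percentile(q,3,0).round(),'hi',np.percentile(q,97,0).round())
for i,n in zip(ims,['s0.png','t0.png']): cv2.imwrite('pics/'+n,cv2.cvtColor(i,cv2.COLOR_RGB2BGR))
E
```

```text
{'time_s': 0.0, 'qpos': array([ 7.36266796e+01,  1.83507455e+01,  8.97054958e+01, -1.54142942e-04,
        7.20442760e+01, -1.14546951e+00]), 'qvel': array([-0.07525026,  0.07101886,  0.00768302, -0.07893622,  0.06913663,
        0.0076868 ]), 'effort': array([-4.08451315e-04, -4.12452507e+01, -2.31978267e+01,  7.27127306e-02,
        4.56530973e-02, -1.54406730e-04]), 'ee_pos': array([150.89344401, 554.36726966, 235.1353988 ]), 'ee_rot': array([-1.79899500e+02, -1.86290338e-03,  1.64772195e+02]), 'force': array([ 0.14378157, -0.76130949, -0.00227366]), 'torque': array([-0.03174978, -0.02822904, -0.00398115]), 'gripper_force': 0.0, 'gripper_width': 91.30996898243616} 22.0Traceback (most recent call last):
  File "<stdin>", line 5, in <module>
  File "h.py", line 10, in grab
    T=np.eye(4); T[:3,:3]=np.array(f['rotation']).reshape(3,3); T[:3,3]=f['eye']
                          ~~~~~~~~~~~~~~~~~~~~~~~~~~~~~~~^^^^^
ValueError: cannot reshape array of size 3 into shape (3,3)
```

```bash
sed -i "s/np.array(f\['rotation'\]).reshape(3,3)/R.from_euler('xyz',f['rotation'],degrees=True).as_matrix()/" h.py
python3 - <<'E'
from h import *
for n in ['scene','top']:
    f=grab(n); print(n,{k:v for k,v in f.items() if k not in('color','z_map','T')})
    P=cloud(f); save(f,n[0]+'0.png')
    for t in ['bin','knob','slot','battery','tray','keys','bowl','alarm','pawn','lid']:
        for r in outline_of(f,t)[:4]:
            m=r['pixels']; q=P[m]; q=q[~np.isnan(q[:,0])]
            if len(q): print(t,round(r['confidence'],2),np.round(r['at']),m.sum(),'med',np.median(q,0).round(),'lo',np.percentile(q,3,0).round(),'hi',np.percentile(q,97,0).round())
E
```

```text
scene {'fovy': 53.8991974721103, 'cx': 249.05996771575795, 'cy': 189.7186859410319, 'eye': array([ 892.77637928, -499.97194466,  823.16047671]), 'rotation': array([39.90196589, -0.37197828, 35.45743736]), 'shot': 2}
bin 0.61 [324. 145.] 4187 med [627. 232. 129.] lo [523. 146.   8.] hi [706. 344. 134.]
knob 0.64 [294. 167.] 433 med [617.  94. 129.] lo [578.  70. 104.] hi [678. 215. 154.]
slot 0.61 [321. 144.] 4463 med [629. 235. 128.] lo [518. 148.   3.] hi [708. 350. 134.]
battery 0.62 [143. 277.] 249 med [ 460. -309.   16.] lo [ 435. -321.    5.] hi [ 478. -295.   19.]
battery 0.55 [261. 246.] 218 med [640. -80.  20.] lo [618. -92.   9.] hi [661. -64.  22.]
battery 0.55 [109. 223.] 220 med [ 280. -261.   15.] lo [ 259. -280.    2.] hi [ 289. -237.   19.]
battery 0.5 [294. 307.] 298 med [ 779. -160.   16.] lo [ 757. -180.   -0.] hi [ 799. -137.   19.]
tray 0.64 [254. 264.] 3455 med [ 654. -126.    3.] lo [ 590. -222.   -0.] hi [710. -26.  18.]
keys 0.75 [239. 285.] 303 med [ 647. -184.    6.] lo [ 598. -198.    2.] hi [ 694. -174.    9.]
keys 0.23 [322. 146.] 4214 med [628. 234. 129.
[... 1037 characters left out ...]
9. 159.   4.] hi [697. 355. 136.]
battery 0.6 [281. 140.] 204 med [634. -78.  20.] lo [612. -93.   3.] hi [656. -66.  25.]
battery 0.6 [355. 280.] 207 med [ 271. -259.   18.] lo [ 258. -281.   11.] hi [ 283. -235.   23.]
battery 0.46 [310.  90.] 239 med [ 774. -160.   16.] lo [ 755. -181.   -1.] hi [ 798. -139.   22.]
battery 0.46 [374. 210.] 202 med [ 448. -309.   17.] lo [ 428. -323.    6.] hi [ 471. -296.   23.]
bowl 0.94 [381. 146.] 1507 med [ 611. -341.   26.] lo [ 557. -381.    3.] hi [ 651. -288.   64.]
alarm 0.79 [314. 220.] 1350 med [ 429. -159.   30.] lo [ 384. -205.    7.] hi [ 474. -115.   37.]
lid 0.64 [138. 146.] 4397 med [607. 265. 131.] lo [526. 179. 126.] hi [696. 350. 136.]
```

View pics/s0.png

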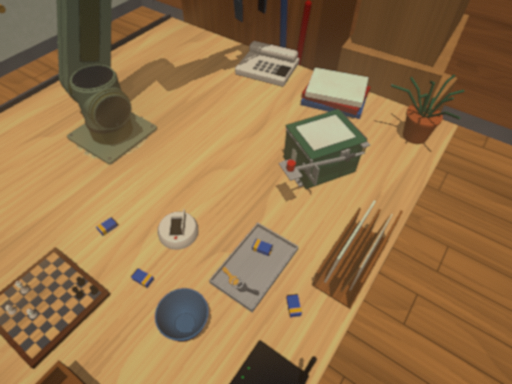

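View pics/t0.png

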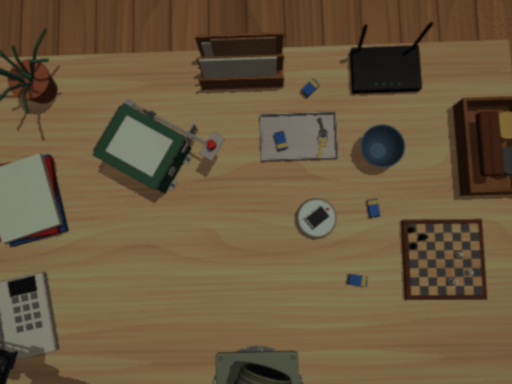

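The scene view shows the bin at about (325,145), red knob (291,166), tray battery (261,246). In the top view they are at (145,147), (211,145) and (281,140). The battery in the tray is the leftmost look-alike (y≈-79).

```bash
cat >> h.py <<'E'
def red(f):
    hsv=cv2.cvtColor(f['color'],cv2.COLOR_RGB2HSV); return ((hsv[...,0]<8)|(hsv[...,0]>172))&(hsv[...,1]>140)&(hsv[...,2]>60)
def rows(goal,yaw_or_R,n,s=None):
    "suggest n rows (tool axes) from measured pose to goal"
    s=s or state(); T=toolT(s); R1=yaw_or_R if not np.isscalar(yaw_or_R) else R.from_euler('xyz',[180,0,yaw_or_R],degrees=True).as_matrix()
    rv=R.from_matrix(T[:3,:3].T@R1).as_rotvec(); d=(np.array(goal)-T[:3,3])/n
    for k in range(n):
        Rk=T[:3,:3]@R.from_rotvec(rv*k/n).as_matrix(); print(np.round(Rk.T@d,1).tolist(), np.round(rv/n,3).tolist())
E
python3 - <<'E'
from h import *
for n in ['scene','top']:
    f=grab(n); P=cloud(f)
    m=red(f)&(P[...,2]>110)&(P[...,2]<165); q=P[m&(np.hypot(P[...,0]-605,P[...,1]-85)<60)]
    print(n,'knob',len(q),q.mean(0).round(1),q.min(0).round(),q.max(0).round())
    r=outline_of(f,'lid')[0]; q=P[r['pixels']&(P[...,2]>122)&(P[...,2]<140)]
    (c,sz,a)=cv2.minAreaRect(q[:,:2].astype(np.float32)); print('lid',c,sz,a,np.median(q[:,2]))
    # battery in tray
    q=P[(P[...,2]>12)&(P[...,2]<30)&(np.hypot(P[...,0]-637,P[...,1]+79)<32)]
    print('bat',len(q),q.mean(0).round(1),cv2.minAreaRect(q[:,:2].astype(np.float32)))
c=np.array([605,262]); 
print('rows'); rows([605,85,260],61,20)
E
```

```text
scene knob 79 [605.3  87.5 148.4] [594.  80. 135.] [615.  99. 157.]
lid (616.5198364257812, 263.68505859375) (175.743408203125, 162.62110900878906) 59.51158905029297 131.1864053217928
bat 207 [639.  -77.8  19.2] ((638.9225463867188, -76.34619140625), (48.27410888671875, 27.55870246887207), 13.5360689163208)
top knob 62 [600.3  88.2 152.1] [591.  79. 139.] [610.  97. 159.]
lid (614.2066650390625, 261.9238586425781) (177.37034606933594, 161.56097412109375) 59.48090744018555 131.41006359453377
bat 186 [634.4 -78.7  20.8] ((635.8868408203125, -78.50547790527344), (49.33732986450195, 26.344205856323242), 11.502026557922363)
rows
[-28.1, -16.7, -1.2] [0.0, -0.0, 0.091]
[-29.5, -14.1, -1.2] [0.0, -0.0, 0.091]
[-30.6, -11.4, -1.2] [0.0, -0.0, 0.091]
[-31.5, -8.6, -1.2] [0.0, -0.0, 0.091]
[-32.2, -5.7, -1.2] [0.0, -0.0, 0.091]
[-32.6, -2.7, -1.2] [0.0, -0.0, 0.091]
[-32.7, 0.2, -1.2] [0.0, -0.0, 0.091]
[-32.5, 3.2, -1.2] [0.0, -0.0, 0.091]
[-32.1, 6.1, -1.2] [0.0, -0.0, 0.091]
[-31.4, 9.0, -1.2] [0.0, -0.0, 0.091]
[-30.5, 11.8, -1.2] [0.0, -0.0, 0.091]
[-29.3, 14.5, -1.2] [0.0, -0.0, 0.091]
[-27.8, 17.1, -1.2] [0.0, -0.0, 0.091]
[-26.2, 19.5, -1.2] [0.0, -0.0, 0.091]
[-24.3, 21.8, -1.2] [0.0, -0.0, 0.091]
[-22.2, 23.9, -1.2] [0.0, -0.0, 0.091]
[-20.0, 25.8, -1.2] [0.0, -0.0, 0.091]
[-17.6, 27.5, -1.2] [0.0, -0.0, 0.091]
[-15.0, 29.0, -1.2] [0.0, -0.0, 0.091]
[-12.3, 30.3, -1.2] [0.0, -0.0, 0.091]
```

servo_tool(
  steps=[
    [0,[-28.1,-16.7,-1.2],[0,0,0.091]],
    [0,[-29.5,-14.1,-1.2],[0,0,0.091]],
    [0,[-30.6,-11.4,-1.2],[0,0,0.091]],
    [0,[-31.5,-8.6,-1.2],[0,0,0.091]],
    [0,[-32.2,-5.7,-1.2],[0,0,0.091]],
    [0,[-32.6,-2.7,-1.2],[0,0,0.091]],
    [0,[-32.7,0.2,-1.2],[0,0,0.091]],
    [0,[-32.5,3.2,-1.2],[0,0,0.091]],
    [0,[-32.1,6.1,-1.2],[0,0,0.091]],
    [0,[-31.4,9,-1.2],[0,0,0.091]],
  ],
)

```text
time_s: 2.35
ee_pos: [378.5, 318.3, 248.2]
ee_rot: [180.0, -0.0, 112.4]
force: [0.1, 0.5, -0.0]
gripper_width: 91.3
gripper_force: 0.0
```

servo_tool(
  steps=[
    [0,[-30.5,11.8,-1.2],[0,0,0.091]],
    [0,[-29.3,14.5,-1.2],[0,0,0.091]],
    [0,[-27.8,17.1,-1.2],[0,0,0.091]],
    [0,[-26.2,19.5,-1.2],[0,0,0.091]],
    [0,[-24.3,21.8,-1.2],[0,0,0.091]],
    [0,[-22.2,23.9,-1.2],[0,0,0.091]],
    [0,[-20,25.8,-1.2],[0,0,0.091]],
    [0,[-17.6,27.5,-1.2],[0,0,0.091]],
    [0,[-15,29,-1.2],[0,0,0.091]],
    [0,[-12.3,30.3,-1.2],[0,0,0.105]],
  ],
)

```text
time_s: 3.35
ee_pos: [604.0, 82.0, 260.0]
ee_rot: [-180.0, -0.0, 59.4]
force: [0.2, 0.1, -0.0]
gripper_width: 91.5
gripper_force: 0.0
```

```bash
python3 - <<'E'
from h import *
s=state(); print(s['time_s'],s['ee_pos'],s['ee_rot'],s['force'],s['qpos'])
f=grab('wrist'); save(f,'w1.png'); P=cloud(f); print(f['tool_from_camera'])
q=P[red(f)&(P[...,2]>110)&(P[...,2]<165)&(np.hypot(P[...,0]-605,P[...,1]-85)<60)]
print('knob',len(q),q.mean(0).round(1),q.min(0).round(),q.max(0).round())
t=q[q[:,2]>np.percentile(q[:,2],70)]; print('top',t.mean(0))
r=outline_of(f,'lid')
if r:
    q=P[r[0]['pixels']&(P[...,2]>122)&(P[...,2]<140)]; print(cv2.minAreaRect(q[:,:2].astype(np.float32)))
E
```

```text
3.35 [603.97711723  81.97926498 260.00344242] [-1.79998481e+02 -1.07760651e-02  5.94466929e+01] [ 0.20901242  0.08077721 -0.00092751] [6.64367613e+00 2.07097165e+01 8.25530480e+01 9.76264073e-03
 7.67319308e+01 3.71947429e+01]
[[-1.24774177e-03  9.69598884e-01  2.44696643e-01  6.76804213e+01]
 [ 9.99999093e-01  1.33403007e-03 -1.86898508e-04 -1.03905257e+00]
 [-5.07649265e-04  2.44696188e-01 -9.69599669e-01 -1.49102051e+02]
 [ 0.00000000e+00  0.00000000e+00  0.00000000e+00  1.00000000e+00]]
knob 394 [602.9  91.8 152.3] [592.  81. 130.] [612. 101. 156.]
top [600.84584565  91.04785388 154.82681581]
((591.06298828125, 237.59222412109375), (108.59434509277344, 147.99034118652344), 59.38060760498047)
```

View pics/w1.png

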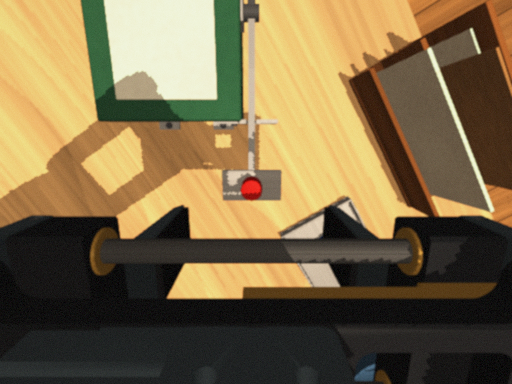

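The wrist view shows the knob at (251,188) on its plate, the catch plate crossing at (250,122), and the lever parallel to the bin wall. The tool is aligned with the bin (59.4°).

servo_tool(
  steps=[
    [110,[2,-2.2,10],[0,0,0]],
    [110,[2,-2.2,15],[0,0,0]],
    [110,[2,-2.1,15],[0,0,0]],
    [110,[0,0,15],[0,0,0]],
    [110,[0,0,15],[0,0,0]],
    [110,[0,0,14],[0,0,0]],
    [110,[0,0,12],[0,0,0]],
    [110,[0,0,7],[0,0,0]],
    [110,[0,0,0],[0,0,0]],
    [110,[0,0,0],[0,0,0]],
  ],
  squeeze=15,
)

```text
time_s: 4.45
ee_pos: [600.7, 91.8, 157.3]
ee_rot: [180.0, -0.0, 59.7]
force: [0.8, 0.1, -0.5]
gripper_width: 51.6
gripper_force: 0.0
```

servo_tool(
  steps=[
    [150,[0,0,0],[0,0,0]],
    [165,[0,0,0],[0,0,0]],
    [175,[0,0,0],[0,0,0]],
    [185,[0,0,0],[0,0,0]],
    [195,[0,0,0],[0,0,0]],
    [205,[0,0,0],[0,0,0]],
    [215,[0,0,0],[0,0,0]],
    [220,[0,0,0],[0,0,0]],
    [220,[0,0,0],[0,0,0]],
    [220,[0,0,0],[0,0,0]],
  ],
)

```text
time_s: 5.45
ee_pos: [601.1, 91.2, 157.3]
ee_rot: [179.9, -0.0, 59.7]
force: [4.1, -2.4, 1.9]
gripper_width: 21.5
gripper_force: 15.0
```

servo_tool(
  steps=[
    [220,[-1,0.5,3],[0,0.018,0]],
    [220,[-1.2,0.5,3.8],[0,0.022,0]],
    [220,[-1.2,0,3.8],[0,0.022,0]],
    [220,[-1.2,0,3.8],[0,0.022,0]],
    [220,[-1.2,0,3.8],[0,0.022,0]],
    [220,[-1.2,0,3.8],[0,0.022,0]],
    [220,[-1.2,0,3.8],[0,0.022,0]],
    [220,[-1.2,0,3.8],[0,0.022,0]],
    [220,[-1,0,3],[0,0.018,0]],
    [220,[0,0,0],[0,0,0]],
  ],
)

```text
time_s: 6.45
ee_pos: [597.8, 84.4, 124.2]
ee_rot: [180.0, -11.0, 59.6]
force: [2.3, -3.0, 5.0]
gripper_width: 21.9
gripper_force: 15.0
```

```bash
python3 - <<'E'
from h import *
s=state(); print(s); T=toolT(s); print('tool force',T[:3,:3].T@s['force'])
E
```

```text
{'time_s': 6.45, 'qpos': array([  2.16281323,  23.36312655, 100.18180052,  11.88503395,
        51.08291639,  25.49162349]), 'qvel': array([ 0.49182308,  0.01470173, -1.02073189, -1.51711236,  1.05641083,
        1.10953526]), 'effort': array([  1.73261281, -40.28971553, -17.4363935 ,   1.30154002,
         0.41805195,  -0.07975829]), 'ee_pos': array([597.8058351 ,  84.38189875, 124.22109324]), 'ee_rot': array([179.97053429, -10.97622461,  59.62531581]), 'force': array([ 2.32980042, -3.00110963,  5.01585567]), 'torque': array([-0.66805629, -0.20666009, -0.08128329]), 'gripper_force': 15.000316500663757, 'gripper_width': 21.930237585999006}
tool force [-0.43025773  3.53019441 -5.1909578 ]
```

servo_tool(
  steps=[
    [220,[-0.6,0.3,1.8],[0,0.01,0]],
    [220,[-0.6,0.3,1.8],[0,0.01,0]],
    [220,[-0.6,0.2,1.8],[0,0.01,0]],
    [220,[-0.6,0.2,1.8],[0,0.01,0]],
    [220,[-0.6,0,1.8],[0,0.01,0]],
    [220,[0,0,0],[0,0,0]],
    [220,[0,0,0],[0,0,0]],
    [220,[0,0,0],[0,0,0]],
    [220,[0,0,0],[0,0,0]],
    [220,[0,0,0],[0,0,0]],
  ],
)

```text
time_s: 7.45
ee_pos: [597.9, 83.2, 114.2]
ee_rot: [-180.0, -13.8, 59.7]
force: [1.3, -1.7, 3.9]
gripper_width: 21.6
gripper_force: 15.0
```

servo_tool(
  steps=[
    [220,[-0.3,0,0.9],[0,0.005,0]],
    [220,[-0.3,0,0.9],[0,0.005,0]],
    [220,[0,0,0],[0,0,0]],
    [220,[0,0,0],[0,0,0]],
    [220,[0,0,0],[0,0,0]],
    [220,[0,0,0],[0,0,0]],
    [220,[0,0,0],[0,0,0]],
    [220,[0,0,0],[0,0,0]],
    [220,[0,0,0],[0,0,0]],
    [220,[0,0,0],[0,0,0]],
  ],
)

```text
time_s: 8.45
ee_pos: [597.9, 83.0, 112.3]
ee_rot: [-180.0, -14.3, 59.7]
force: [1.4, -0.1, 3.3]
gripper_width: 21.6
gripper_force: 15.0
```

servo_tool(
  steps=[
    [220,[-0.3,0,0.9],[0,0.005,0]],
    [220,[-0.3,0,0.9],[0,0.005,0]],
    [220,[0,0,0],[0,0,0]],
    [220,[0,0,0],[0,0,0]],
    [220,[0,0,0],[0,0,0]],
    [220,[0,0,0],[0,0,0]],
    [220,[0,0,0],[0,0,0]],
    [220,[0,0,0],[0,0,0]],
    [220,[0,0,0],[0,0,0]],
    [220,[0,0,0],[0,0,0]],
  ],
)

```text
time_s: 9.45
ee_pos: [597.8, 82.9, 110.5]
ee_rot: [180.0, -14.9, 59.7]
force: [1.1, 0.9, 2.7]
gripper_width: 21.4
gripper_force: 15.0
```

servo_tool(
  steps=[
    [220,[-0.3,0,0.9],[0,0.005,0]],
    [220,[-0.3,0,0.9],[0,0.005,0]],
    [220,[0,0,0],[0,0,0]],
    [220,[0,0,0],[0,0,0]],
    [220,[0,0,0],[0,0,0]],
    [220,[0,0,0],[0,0,0]],
    [220,[0,0,0],[0,0,0]],
    [220,[0,0,0],[0,0,0]],
    [220,[0,0,0],[0,0,0]],
    [220,[0,0,0],[0,0,0]],
  ],
)

```text
time_s: 10.45
ee_pos: [597.8, 82.8, 108.5]
ee_rot: [-180.0, -15.5, 59.7]
force: [2.4, 1.0, 3.2]
gripper_width: 21.6
gripper_force: 15.0
```

servo_tool(
  steps=[
    [220,[-0.3,0,0.9],[0,0.005,0]],
    [220,[-0.3,0,0.9],[0,0.005,0]],
    [220,[0,0,0],[0,0,0]],
    [220,[0,0,0],[0,0,0]],
    [220,[0,0,0],[0,0,0]],
    [220,[0,0,0],[0,0,0]],
    [220,[0,0,0],[0,0,0]],
    [220,[0,0,0],[0,0,0]],
    [220,[0,0,0],[0,0,0]],
    [220,[0,0,0],[0,0,0]],
  ],
)

```text
time_s: 11.45
ee_pos: [597.7, 82.7, 106.7]
ee_rot: [180.0, -16.1, 59.7]
force: [2.9, 1.6, 2.0]
gripper_width: 21.5
gripper_force: 15.0
```

```bash
python3 - <<'E'
from h import *
f=grab('scene'); c=cv2.resize(f['color'][60:240,220:420],None,fx=3,fy=3)
w=cv2.resize(grab('wrist')['color'][60:260,120:400],None,fx=2,fy=2)[:540]
cv2.imwrite('pics/s2.png',cv2.cvtColor(c,cv2.COLOR_RGB2BGR)); cv2.imwrite('pics/w2.png',cv2.cvtColor(w,cv2.COLOR_RGB2BGR))
E
```

```text
(no output)
```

View pics/s2.png

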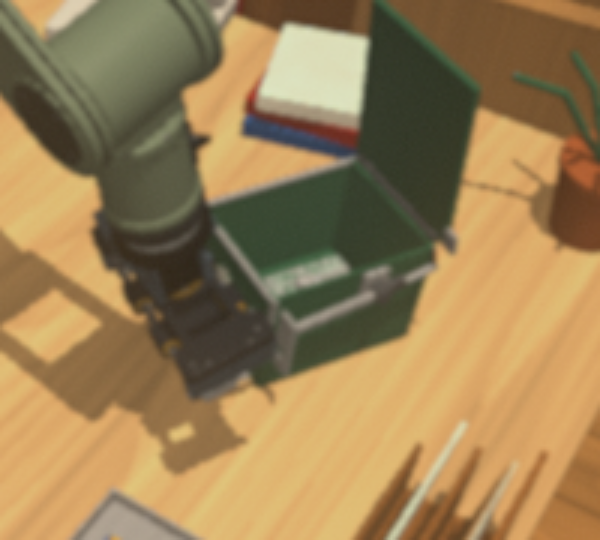

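The scene crop shows the lid standing about 85–90° up, the bin open with cells inside, and the gripper on the knob. The lever is following the gripper.

servo_tool(
  steps=[
    [220,[0,0,0.9],[0,0.005,0]],
    [220,[0,0,0.9],[0,0.005,0]],
    [220,[0,0,0],[0,0,0]],
    [220,[0,0,0],[0,0,0]],
    [220,[0,0,0],[0,0,0]],
    [220,[0,0,0],[0,0,0]],
    [220,[0,0,0],[0,0,0]],
    [220,[0,0,0],[0,0,0]],
    [220,[0,0,0],[0,0,0]],
    [220,[0,0,0],[0,0,0]],
  ],
)

```text
time_s: 12.55
ee_pos: [597.6, 82.8, 104.7]
ee_rot: [-180.0, -16.6, 59.7]
force: [1.5, -2.4, 1.7]
gripper_width: 21.5
gripper_force: 15.0
```

servo_tool(
  steps=[
    [220,[0,0,0.9],[0,0.005,0]],
    [220,[0,0,0.9],[0,0.005,0]],
    [220,[0,0,0],[0,0,0]],
    [220,[0,0,0],[0,0,0]],
    [220,[0,0,0],[0,0,0]],
    [220,[0,0,0],[0,0,0]],
    [220,[0,0,0],[0,0,0]],
    [220,[0,0,0],[0,0,0]],
    [220,[0,0,0],[0,0,0]],
    [220,[0,0,0],[0,0,0]],
  ],
)

```text
time_s: 13.55
ee_pos: [597.6, 82.9, 102.7]
ee_rot: [-180.0, -17.1, 59.7]
force: [-0.9, -6.4, 0.6]
gripper_width: 21.8
gripper_force: 15.0
```

servo_tool(
  steps=[
    [220,[-0.8,0,0.9],[0,0.005,0]],
    [220,[-0.8,0,0.9],[0,0.005,0]],
    [220,[0,0,0],[0,0,0]],
    [220,[0,0,0],[0,0,0]],
    [220,[0,0,0],[0,0,0]],
    [220,[0,0,0],[0,0,0]],
    [220,[0,0,0],[0,0,0]],
    [220,[0,0,0],[0,0,0]],
    [220,[0,0,0],[0,0,0]],
    [220,[0,0,0],[0,0,0]],
  ],
)

```text
time_s: 14.55
ee_pos: [597.7, 82.7, 101.0]
ee_rot: [-180.0, -17.8, 59.7]
force: [-0.3, -1.6, 1.7]
gripper_width: 21.1
gripper_force: 15.0
```

```bash
cat >> h.py <<'E'
def rep():
    s=state(); T=toolT(s); print('toolF',(T[:3,:3].T@s['force']).round(1),'worldF',s['force'].round(1),s['ee_pos'].round(1),s['ee_rot'].round(1),s['time_s'])
def lidang():
    f=grab('scene'); P=cloud(f); b=R.from_euler('z',59.5,degrees=True).as_matrix()
    Q=(P-np.array([608.7,264,0]))@b
    m=outline_of(f,'lid')[0]['pixels']&(Q[...,2]>135)&(Q[...,0]>20)&(abs(Q[...,1])<60)&(Q[...,0]<140); q=Q[m]
    c=q.mean(0); u,sv,v=np.linalg.svd(q-c,full_matrices=False); n=v[2]; print('lid n',n.round(3),len(q),sv.round(), 'angle',np.degrees(np.arctan2(abs(n[0]),n[2]*np.sign(n[0])*-1)))
E
python3 -c "
from h import *
rep(); lidang()"
```

```text
toolF [-0.9  0.6 -2.1] worldF [-0.3 -1.6  1.7] [597.7  82.7 101. ] [-180.   -17.8   59.7] 14.55
lid n [-0.999 -0.     0.042] 1848 [2049. 1492.   56.] angle 87.57379720709818
```

servo_tool(
  steps=[
    [220,[-0.3,0,0.9],[0,0.005,0]],
    [220,[-0.3,0,0.9],[0,0.005,0]],
    [220,[0,0,0],[0,0,0]],
    [220,[0,0,0],[0,0,0]],
    [220,[0,0,0],[0,0,0]],
    [220,[0,0,0],[0,0,0]],
    [220,[0,0,0],[0,0,0]],
    [220,[0,0,0],[0,0,0]],
    [220,[0,0,0],[0,0,0]],
    [220,[0,0,0],[0,0,0]],
  ],
)

```text
time_s: 15.65
ee_pos: [597.7, 82.7, 99.2]
ee_rot: [180.0, -18.3, 59.7]
force: [-0.7, -2.3, 3.2]
gripper_width: 21.3
gripper_force: 15.0
```

servo_tool(
  steps=[
    [220,[-0.3,0,0.9],[0,0.005,0]],
    [220,[-0.3,0,0.9],[0,0.005,0]],
    [220,[0,0,0],[0,0,0]],
    [220,[0,0,0],[0,0,0]],
    [220,[0,0,0],[0,0,0]],
    [220,[0,0,0],[0,0,0]],
    [220,[0,0,0],[0,0,0]],
    [220,[0,0,0],[0,0,0]],
    [220,[0,0,0],[0,0,0]],
    [220,[0,0,0],[0,0,0]],
  ],
)

```text
time_s: 16.65
ee_pos: [597.8, 82.6, 98.4]
ee_rot: [179.9, -19.0, 59.7]
force: [-2.7, -4.5, 10.8]
gripper_width: 21.7
gripper_force: 15.0
```

```bash
python3 -c "
from h import *
rep(); lidang()"
```

```text
toolF [ -1.4  -0.  -11.9] worldF [-2.7 -4.5 10.8] [597.8  82.6  98.4] [179.9 -19.   59.7] 16.65
lid n [-0.994  0.001  0.11 ] 1933 [2085. 1517.   56.] angle 83.70463657923631
```

Bottomed: about 12 N, with the position lagging. Now sideways.

servo_tool(
  steps=[
    [220,[0,2,0],[0,0,0]],
    [220,[0,2,0],[0,0,0]],
    [220,[0,3,0],[0,0,0]],
    [220,[0,3,0],[0,0,0]],
    [220,[0.2,3,0],[0,0,0]],
    [220,[0.3,3,0],[0,0,0]],
    [220,[0.3,3,0],[0,0,0]],
    [220,[0.2,1,0],[0,0,0]],
    [220,[0,0,0],[0,0,0]],
    [220,[0,0,0],[0,0,0]],
  ],
)

```text
time_s: 17.75
ee_pos: [612.7, 74.4, 97.8]
ee_rot: [-179.7, -18.9, 59.7]
force: [-8.5, -1.8, 11.4]
gripper_width: 21.7
gripper_force: 15.0
```

```bash
python3 -c "
from h import *
rep(); lidang()
s=state();d=s['ee_pos']-np.array([597.8,82.6,98.4]);print('outward',d@[.863,-.505,0],'binx',d@[.505,.863,0])"
```

```text
toolF [ -1.9  -6.5 -12.6] worldF [-8.5 -1.8 11.4] [612.7  74.4  97.8] [-179.7  -18.9   59.7] 17.75
lid n [-0.993 -0.     0.115] 1958 [2112. 1527.   60.] angle 83.4182452591084
outward 17.037024056866684 binx 0.42363465239757614
```

servo_tool(
  steps=[
    [220,[0.2,2,0],[0,0,0]],
    [220,[0.2,2,0],[0,0,0]],
    [220,[0.2,2,0],[0,0,0]],
    [220,[0.2,2,0],[0,0,0]],
    [220,[0.2,1.5,0],[0,0,0]],
    [220,[0,0,0],[0,0,0]],
    [220,[0,0,0],[0,0,0]],
    [220,[0,0,0],[0,0,0]],
    [220,[0,0,0],[0,0,0]],
    [220,[0,0,0],[0,0,0]],
  ],
)

```text
time_s: 18.85
ee_pos: [621.3, 70.4, 97.9]
ee_rot: [-179.6, -18.8, 59.7]
force: [-7.8, -2.4, 9.4]
gripper_width: 21.7
gripper_force: 15.0
```

```bash
python3 -c "
from h import *
rep()
s=state();d=s['ee_pos']-np.array([597.8,82.6,98.4]);print('outward',d@[.863,-.505,0],'binx',d@[.505,.863,0])"
```

```text
toolF [ -2.7  -5.6 -10.8] worldF [-7.8 -2.4  9.4] [621.3  70.4  97.9] [-179.6  -18.8   59.7] 18.85
outward 26.435246547435558 binx 1.3086922004669752
```

servo_tool(
  steps=[
    [220,[0.2,0,-0.9],[0,-0.005,0]],
    [220,[0.2,0,-0.9],[0,-0.005,0]],
    [220,[0.2,0,-0.9],[0,-0.005,0]],
    [220,[0.2,0,-0.9],[0,-0.005,0]],
    [220,[0.2,0,-0.9],[0,-0.005,0]],
    [220,[0.2,0,-0.9],[0,-0.005,0]],
    [220,[0.2,0,-0.9],[0,-0.005,0]],
    [220,[0.2,0,-0.9],[0,-0.005,0]],
    [220,[0.2,0,-0.9],[0,-0.005,0]],
    [220,[0,0,0],[0,0,0]],
  ],
)

```text
time_s: 19.85
ee_pos: [623.4, 69.3, 106.0]
ee_rot: [-179.9, -16.3, 59.7]
force: [-4.3, 3.4, 0.9]
gripper_width: 21.1
gripper_force: 15.0
```

```bash
python3 -c "
from h import *
rep();lidang()
s=state();d=s['ee_pos']-np.array([597.8,82.6,98.4]);print('outward',d@[.863,-.505,0],'binx',d@[.505,.863,0])"
```

```text
toolF [ 1.  -5.5 -0.7] worldF [-4.3  3.4  0.9] [623.4  69.3 106. ] [-179.9  -16.3   59.7] 19.85
lid n [0.994 0.    0.108] 1571 [1917. 1372.   49.] angle 96.21009747119098
outward 28.8594063968066 binx 1.4647652345890019
```

servo_tool(
  steps=[
    [220,[0,-0.5,-0.5],[0,-0.003,0]],
    [220,[0,-0.5,-0.5],[0,-0.003,0]],
    [220,[0,-0.5,-0.5],[0,-0.003,0]],
    [220,[0,-0.5,0],[0,0,0]],
    [220,[0,-0.5,0],[0,0,0]],
    [220,[0,-0.5,0],[0,0,0]],
    [220,[0,0,0],[0,0,0]],
    [220,[0,0,0],[0,0,0]],
    [220,[0,0,0],[0,0,0]],
    [220,[0,0,0],[0,0,0]],
  ],
)

```text
time_s: 20.95
ee_pos: [622.8, 69.6, 106.9]
ee_rot: [179.8, -15.9, 59.7]
force: [3.2, 4.2, -7.9]
gripper_width: 21.6
gripper_force: 15.0
```

```bash
python3 -c "
from h import *
rep();lidang()
s=state();d=s['ee_pos']-np.array([597.8,82.6,98.4]);print('outward',d@[.863,-.505,0],'binx',d@[.505,.863,0])"
```

```text
toolF [2.8 0.6 9.1] worldF [ 3.2  4.2 -7.9] [622.8  69.6 106.9] [179.8 -15.9  59.7] 20.95
lid n [ 0.991 -0.001  0.13 ] 1522 [1889. 1353.   49.] angle 97.49076257996039
outward 28.13996641556177 binx 1.35631239365899
```

servo_tool(
  steps=[
    [220,[0,0,0.5],[0,0,0]],
    [220,[0,0,0.5],[0,0,0]],
    [200,[0,0,0],[0,0,0]],
    [180,[0,0,0],[0,0,0]],
    [150,[0,0,0],[0,0,0]],
    [120,[0,0,0],[0,0,0]],
    [110,[0,0,0],[0,0,0]],
    [110,[0,0,-3],[0,0,0]],
    [110,[0,0,-12],[0,0,0]],
    [110,[0,0,-20],[0,0,0]],
  ],
)

```text
time_s: 22.05
ee_pos: [615.5, 61.8, 140.2]
ee_rot: [-179.9, -15.8, 59.7]
force: [0.1, -0.9, 0.3]
gripper_width: 52.0
gripper_force: 0.0
```

servo_tool(
  steps=[
    [110,[0,0,-30],[0,0,0]],
    [110,[0,0,-30],[0,-0.1,0]],
    [110,[0,0,-30],[0,-0.1,0]],
    [90,[0,0,-20],[0,-0.078,0]],
    [90,[-20,0,0],[0,0,0]],
    [90,[-20,0,0],[0,0,0]],
    [90,[-20,0,0],[0,0,0]],
    [90,[-20,0,0],[0,0,0]],
    [90,[-20,0,0],[0,0,0]],
    [90,[0,0,0],[0,0,0]],
  ],
)

```text
time_s: 23.05
ee_pos: [551.1, -47.5, 246.9]
ee_rot: [-179.9, 0.2, 59.4]
force: [0.2, 0.1, 0.6]
gripper_width: 58.9
gripper_force: 0.0
```

```bash
python3 - <<'E'
from h import *
rep();lidang()
f=grab('wrist'); save(f,'w3.png'); P=cloud(f)
q=P[(P[...,2]>14)&(P[...,2]<30)&(np.hypot(P[...,0]-637,P[...,1]+79)<34)]
if len(q): print('bat',len(q),q.mean(0).round(1),cv2.minAreaRect(q[:,:2].astype(np.float32)))
E
```

```text
toolF [ 0.2  0.1 -0.6] worldF [0.2 0.1 0.6] [551.1 -47.5 246.9] [-179.9    0.2   59.4] 23.05
lid n [ 0.993 -0.     0.115] 1546 [1897. 1354.   48.] angle 96.59367144238
bat 641 [634.9 -77.2  20.7] ((635.5803833007812, -78.07279968261719), (48.61838912963867, 27.19351577758789), 11.800331115722656)
```

View pics/w3.png

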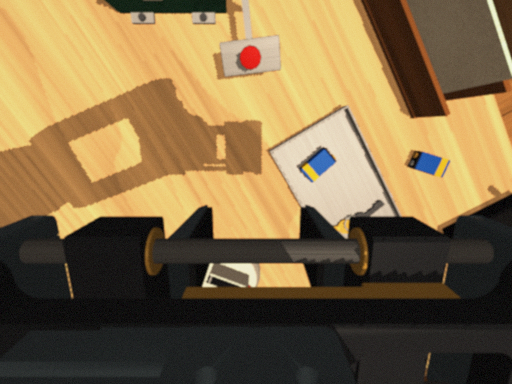

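The wrist view shows the battery at (319,163) in the tray, the knob at (250,57), and the lid still up at about 83°. The wrist fit of the battery agrees with the earlier ones.

```bash
python3 -c "
from h import *
rows([635.3,-78.1,70],11.8,9)"
```

```text
[1.5, 9.7, 19.7] [-0.0, 0.0, 0.093]
[2.3, 9.5, 19.7] [-0.0, 0.0, 0.093]
[3.2, 9.3, 19.7] [-0.0, 0.0, 0.093]
[4.1, 9.0, 19.7] [-0.0, 0.0, 0.093]
[4.9, 8.5, 19.7] [-0.0, 0.0, 0.093]
[5.6, 8.1, 19.7] [-0.0, 0.0, 0.093]
[6.3, 7.5, 19.7] [-0.0, 0.0, 0.093]
[7.0, 6.9, 19.7] [-0.0, 0.0, 0.093]
[7.6, 6.2, 19.7] [-0.0, 0.0, 0.093]
```

servo_tool(
  steps=[
    [125,[1.5,9.7,19.7],[0,0,0.093]],
    [125,[2.3,9.5,19.7],[0,0,0.093]],
    [125,[3.2,9.3,19.7],[0,0,0.093]],
    [125,[4.1,9,19.7],[0,0,0.093]],
    [125,[4.9,8.5,19.7],[0,0,0.093]],
    [125,[5.6,8.1,19.7],[0,0,0.093]],
    [125,[6.3,7.5,19.7],[0,0,0.093]],
    [125,[7,6.9,19.7],[0,0,0.093]],
    [125,[7.6,6.2,19.7],[0,0,0.093]],
    [125,[0,0,0],[0,0,0]],
  ],
)

```text
time_s: 24.2
ee_pos: [635.0, -77.3, 67.0]
ee_rot: [-180.0, 0.4, 11.8]
force: [0.3, -0.3, -1.3]
gripper_width: 46.2
gripper_force: 0.0
```

```bash
python3 -c "
from h import *
rep(); rows([635.3,-78.1,28.5],11.8,1)
print(state()['gripper_width'])"
```

```text
toolF [0.2 0.4 1.3] worldF [ 0.3 -0.3 -1.3] [635.  -77.3  67. ] [-180.     0.4   11.8] 24.2
[0.4, 0.8, 38.5] [-0.001, 0.006, -0.001]
46.156598754902085
```

servo_tool(
  steps=[
    [125,[0.2,0.4,10],[0,0,0]],
    [125,[0.2,0.4,10],[0,0.006,0]],
    [125,[0,0,10],[0,0,0]],
    [125,[0,0,6],[0,0,0]],
    [125,[0,0,2.5],[0,0,0]],
    [125,[0,0,0],[0,0,0]],
    [150,[0,0,0],[0,0,0]],
    [170,[0,0,0],[0,0,0]],
    [190,[0,0,0],[0,0,0]],
    [205,[0,0,0],[0,0,0]],
  ],
  squeeze=15,
)

```text
time_s: 25.2
ee_pos: [636.8, -78.5, 32.2]
ee_rot: [179.9, -0.3, 11.7]
force: [-0.1, -0.5, 1.7]
gripper_width: 26.4
gripper_force: 15.0
```

servo_tool(
  steps=[
    [205,[0,0,0],[0,0,0]],
    [205,[0,0,0],[0,0,0]],
    [205,[0,0,-3],[0,0,0]],
    [205,[0,0,-6],[0,0,0]],
    [205,[0,0,-12],[0,0,0]],
    [205,[0,0,-25],[0,0,0]],
    [205,[0,0,-35],[0,0,0]],
    [205,[0,0,-40],[0,0,0]],
    [205,[0,0,-40],[0,0,0]],
    [205,[0,0,-40],[0,0,0]],
  ],
)

```text
time_s: 26.2
ee_pos: [635.2, -78.4, 235.6]
ee_rot: [179.9, -0.3, 11.7]
force: [0.8, -0.3, -0.2]
gripper_width: 26.5
gripper_force: 15.0
```

```bash
python3 -c "
from h import *
rows([587,229.5,236],59.4,10)"
```

```text
[1.5, -31.1, -0.1] [0.0, -0.0, -0.083]
[4.1, -30.9, -0.1] [0.0, -0.0, -0.083]
[6.7, -30.4, -0.1] [0.0, -0.0, -0.083]
[9.2, -29.8, -0.1] [0.0, -0.0, -0.083]
[11.6, -28.9, -0.0] [0.0, -0.0, -0.083]
[14.0, -27.9, -0.0] [0.0, -0.0, -0.083]
[16.3, -26.6, -0.0] [0.0, -0.0, -0.083]
[18.4, -25.2, -0.0] [0.0, -0.0, -0.083]
[20.4, -23.5, -0.0] [0.0, -0.0, -0.083]
[22.3, -21.8, -0.0] [0.0, -0.0, -0.083]
```

servo_tool(
  steps=[
    [205,[1.5,-31.1,0],[0,0,-0.083]],
    [205,[4.1,-30.9,0],[0,0,-0.083]],
    [205,[6.7,-30.4,0],[0,0,-0.083]],
    [205,[9.2,-29.8,0],[0,0,-0.083]],
    [205,[11.6,-28.9,0],[0,0,-0.083]],
    [205,[14,-27.9,0],[0,0,-0.083]],
    [205,[16.3,-26.6,0],[0,0,-0.083]],
    [205,[18.4,-25.2,0],[0,0,-0.083]],
    [205,[20.4,-23.5,0],[0,0,-0.083]],
    [205,[22.3,-21.8,0],[0,0,-0.083]],
  ],
)

```text
time_s: 27.2
ee_pos: [587.1, 230.7, 233.5]
ee_rot: [179.7, -0.2, 59.5]
force: [0.7, 0.3, -0.9]
gripper_width: 26.8
gripper_force: 15.0
```

```bash
python3 - <<'E'
from h import *
rep(); lidang(); rows([587,229.5,102],59.4,1)
f=grab('wrist'); P=cloud(f); save(f,'w4.png')
# rim heights in bin frame
b=R.from_euler('z',59.5,degrees=True).as_matrix(); Q=(P-np.array([608.5,265.5,0]))@b
m=(Q[...,2]>112)&(Q[...,2]<128); q=Q[m]; q=q[(abs(q[:,0])<110)&(abs(q[:,1])<90)]
print('rim',len(q),np.percentile(q,[2,98],axis=0).round())
E
```

```text
toolF [0.6 0.4 0.9] worldF [ 0.7  0.3 -0.9] [587.1 230.7 233.5] [179.7  -0.2  59.5] 27.2
lid n [0.993 0.    0.115] 1292 [1869. 1167.   45.] angle 96.60853773059848
[-3.4, 1.6, 131.3] [0.004, -0.004, 0.003]
rim 3970 [[-55. -82. 113.]
 [ 88.  71. 128.]]
```

View pics/w4.png

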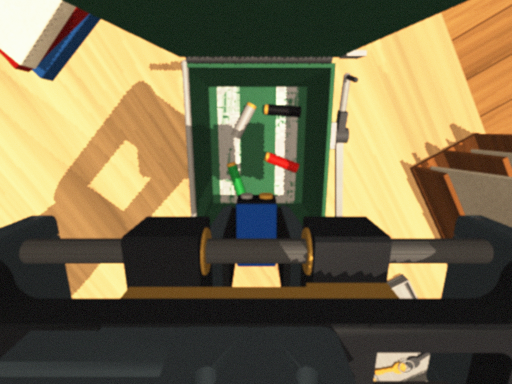

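The wrist view shows the battery held over the open bin, centred left to right at (257,235), with old cells below and the lid upright behind.

servo_tool(
  steps=[
    [205,[-1,0,10],[0,0,0]],
    [205,[-1,0,20],[0,0,0]],
    [205,[-1,0,25],[0,0,0]],
    [205,[0,0,25],[0,0,0]],
    [205,[0,0,25],[0,0,0]],
    [205,[0,0,17],[0,0,0]],
    [205,[0,0,10],[0,0,0]],
    [205,[0,0,0],[0,0,0]],
    [205,[0,0,0],[0,0,0]],
    [205,[0,0,0],[0,0,0]],
  ],
)

```text
time_s: 28.35
ee_pos: [587.5, 226.9, 101.7]
ee_rot: [179.7, -0.2, 59.3]
force: [0.7, 0.1, 0.1]
gripper_width: 26.5
gripper_force: 15.0
```

```bash
python3 -c "
from h import *
rep()"
```

```text
toolF [ 0.4  0.5 -0.1] worldF [0.7 0.1 0.1] [587.5 226.9 101.7] [179.7  -0.2  59.3] 28.35
```

servo_tool(
  steps=[
    [170,[0,0,0],[0,0,0]],
    [130,[0,0,0],[0,0,0]],
    [110,[0,0,0],[0,0,0]],
    [110,[0,0,0],[0,0,0]],
    [110,[0,0,0],[0,0,0]],
    [110,[0,0,-10],[0,0,0]],
    [110,[0,0,-25],[0,0,0]],
    [110,[0,0,-35],[0,0,0]],
    [110,[0,0,-40],[0,0,0]],
    [110,[0,0,-25],[0,0,0]],
  ],
)

```text
time_s: 29.35
ee_pos: [586.8, 227.3, 239.6]
ee_rot: [179.6, -0.3, 59.3]
force: [0.6, 0.3, -0.2]
gripper_width: 52.0
gripper_force: 0.0
```

```bash
python3 - <<'E'
from h import *
rep(); lidang()
f=grab('wrist'); P=cloud(f)
for r in outline_of(f,'battery'): 
    q=P[r['pixels']]; print(r['confidence'],r['at'],np.nanmedian(q,0))
Rk=R.from_euler('xyz',[180,-15.9,59.7],degrees=True).as_matrix(); g=np.array([622.8,69.6,106.5]); a=g-Rk[:,2]*70
print('above',a,'z',Rk[:,2]); 
rows([a[0],a[1],235],59.5,6); 
E
```

```text
toolF [0.5 0.3 0.2] worldF [ 0.6  0.3 -0.2] [586.8 227.3 239.6] [179.6  -0.3  59.3] 29.35
lid n [ 0.993 -0.002  0.115] 1296 [1870. 1168.   45.] angle 96.62862912934975
0.7 [252.4, 178.4] [586.66864457 228.70243348  21.94966547]
above [613.12460045  53.04253807 173.82189167] z [ 0.13821999  0.23653517 -0.96174131]
[-22.6, 18.7, 0.2] [0.001, -0.0, -0.001]
[-22.6, 18.7, 0.2] [0.001, -0.0, -0.001]
[-22.6, 18.7, 0.2] [0.001, -0.0, -0.001]
[-22.6, 18.7, 0.2] [0.001, -0.0, -0.001]
[-22.6, 18.6, 0.2] [0.001, -0.0, -0.001]
[-22.6, 18.6, 0.2] [0.001, -0.0, -0.001]
```

Battery is inside the bin, top at z≈22, and the lid is unchanged. Back to the knob.

servo_tool(
  steps=[
    [110,[-22.6,18.7,0],[0,0,0]],
    [110,[-22.6,18.7,0],[0,0,0]],
    [110,[-22.6,18.7,0],[0,0,0]],
    [110,[-22.6,18.7,0],[0,0,0]],
    [110,[-22.6,18.6,0],[0,0,0]],
    [110,[-22.6,18.6,0],[0,0.06,0]],
    [110,[0,0,0],[0,0.11,0]],
    [110,[0,0,0],[0,0.11,0]],
    [110,[0,0,0],[0,0,0]],
    [110,[0,0,0],[0,0,0]],
  ],
)

```text
time_s: 30.55
ee_pos: [612.3, 52.7, 234.4]
ee_rot: [179.9, -16.0, 59.3]
force: [1.1, 0.3, 0.2]
gripper_width: 51.9
gripper_force: 0.0
```

```bash
python3 - <<'E'
from h import *
rep()
Rk=R.from_euler('xyz',[180,-15.9,59.7],degrees=True).as_matrix(); g=np.array([622.8,69.6,106.5])
f=grab('wrist'); P=cloud(f); q=P[red(f)&(P[...,2]>60)&(P[...,2]<130)&(np.hypot(P[...,0]-625,P[...,1]-72)<40)]
print('knob',len(q),q.mean(0).round(1),'in grasp frame',((q-g)@Rk).min(0).round(1),((q-g)@Rk).max(0).round(1))
rows(g-Rk[:,2]*30,Rk,5); rows(g,Rk,1)
E
```

```text
toolF [0.9 0.8 0. ] worldF [1.1 0.3 0.2] [612.3  52.7 234.4] [179.9 -16.   59.3] 30.55
knob 338 [616.8  76.6 102. ] in grasp frame [ -9.7 -18.8   0.5] [10.3  1.5 26.6]
[-3.4, 0.0, 19.7] [0.001, -0.0, -0.001]
[-3.4, 0.0, 19.7] [0.001, -0.0, -0.001]
[-3.4, 0.0, 19.7] [0.001, -0.0, -0.001]
[-3.4, 0.0, 19.7] [0.001, -0.0, -0.001]
[-3.4, 0.1, 19.7] [0.001, -0.0, -0.001]
[-17.2, -0.1, 128.6] [0.005, -0.002, -0.006]
```

servo_tool(
  steps=[
    [110,[-4.3,-2.2,20],[0,0,0]],
    [110,[-4.3,-2.2,20],[0,0,0]],
    [110,[-4.3,-2.2,20],[0,0,0]],
    [110,[-4.3,-2.1,18],[0,0,0]],
    [110,[0,0,15],[0,0,0]],
    [110,[0,0,14],[0,0,0]],
    [110,[0,0,10],[0,0,0]],
    [110,[0,0,7],[0,0,0]],
    [110,[0,0,2],[0,0,0]],
    [110,[0,0,0],[0,0,0]],
  ],
)

```text
time_s: 31.6
ee_pos: [615.7, 73.4, 109.8]
ee_rot: [179.7, -16.2, 59.4]
force: [-0.4, 0.2, -0.1]
gripper_width: 51.9
gripper_force: 0.0
```

```bash
python3 - <<'E'
from h import *
rep()
Rk=R.from_euler('xyz',[180,-15.9,59.7],degrees=True).as_matrix(); g=np.array([622.8,69.6,106.5])+Rk@[0,-8.6,0]
f=grab('wrist'); P=cloud(f); q=P[red(f)&(P[...,2]>60)&(P[...,2]<130)&(np.hypot(P[...,0]-620,P[...,1]-74)<40)]
if len(q): print('knob',len(q),((q-g)@Rk).min(0).round(1),((q-g)@Rk).max(0).round(1))
rows(g,Rk,1)
E
```

```text
toolF [-0.1 -0.4  0.1] worldF [-0.4  0.2 -0.1] [615.7  73.4 109.8] [179.7 -16.2  59.4] 31.6
knob 713 [ -6.4 -10.6   0.8] [10.6 11.3 27.5]
[-0.7, -0.7, 3.7] [0.007, -0.005, -0.006]
```

servo_tool(
  steps=[
    [110,[0,-0.4,1.5],[0,0,0]],
    [110,[0,0,1.5],[0,0,0]],
    [150,[0,0,0],[0,0,0]],
    [170,[0,0,0],[0,0,0]],
    [185,[0,0,0],[0,0,0]],
    [200,[0,0,0],[0,0,0]],
    [215,[0,0,0],[0,0,0]],
    [220,[0,0,0],[0,0,0]],
    [220,[0,0,0],[0,0,0]],
    [220,[0,0,0],[0,0,0]],
  ],
  squeeze=15,
)

```text
time_s: 32.65
ee_pos: [615.7, 74.1, 107.0]
ee_rot: [179.7, -16.2, 59.4]
force: [0.2, -1.1, 0.8]
gripper_width: 21.3
gripper_force: 15.0
```

```bash
python3 -c "
from h import *
rep();print(state()['gripper_width'])"
```

```text
toolF [-0.6  0.7 -1. ] worldF [ 0.2 -1.1  0.8] [615.7  74.1 107. ] [179.7 -16.2  59.4] 32.65
21.305868212612747
```

servo_tool(
  steps=[
    [220,[-0.3,0,0.9],[0,0.005,0]],
    [220,[-0.3,0,0.9],[0,0.005,0]],
    [220,[-0.3,0,0.9],[0,0.005,0]],
    [220,[-0.3,0,0.9],[0,0.005,0]],
    [220,[-0.3,0,0.9],[0,0.005,0]],
    [220,[-0.3,0,0.9],[0,0.005,0]],
    [220,[-0.3,0,0.9],[0,0.005,0]],
    [220,[-0.3,0,0.9],[0,0.005,0]],
    [220,[0,0,0],[0,0,0]],
    [220,[0,0,0],[0,0,0]],
  ],
)

```text
time_s: 33.65
ee_pos: [615.2, 74.2, 99.5]
ee_rot: [179.8, -18.5, 59.4]
force: [-2.2, -0.5, 4.0]
gripper_width: 21.6
gripper_force: 15.0
```

```bash
python3 -c "
from h import *
rep();lidang()"
```

```text
toolF [-0.2 -1.6 -4.3] worldF [-2.2 -0.5  4. ] [615.2  74.2  99.5] [179.8 -18.5  59.4] 33.65
lid n [-0.995 -0.     0.097] 1927 [2090. 1519.   58.] angle 84.42169029417764
```

servo_tool(
  steps=[
    [220,[-0.3,0,0.8],[0,0.004,0]],
    [220,[-0.3,0,0.8],[0,0.004,0]],
    [220,[0,0,0],[0,0,0]],
    [220,[0,0,0],[0,0,0]],
    [220,[0,0,0],[0,0,0]],
    [220,[0,0,0],[0,0,0]],
    [220,[0,0,0],[0,0,0]],
    [220,[0,0,0],[0,0,0]],
    [220,[0,0,0],[0,0,0]],
    [220,[0,0,0],[0,0,0]],
  ],
)

```text
time_s: 34.75
ee_pos: [615.3, 74.1, 98.8]
ee_rot: [179.7, -19.0, 59.4]
force: [-5.5, -1.2, 10.6]
gripper_width: 21.3
gripper_force: 15.0
```

```bash
python3 -c "
from h import *
rep();lidang()"
```

```text
toolF [ -0.1  -4.1 -11.2] worldF [-5.5 -1.2 10.6] [615.3  74.1  98.8] [179.7 -19.   59.4] 34.75
lid n [-0.994 -0.001  0.113] 1943 [2083. 1525.   58.] angle 83.49542209471561
```

servo_tool(
  steps=[
    [220,[0,-2,0],[0,0,0]],
    [220,[0,-2.5,0],[0,0,0]],
    [220,[0,-2.5,0],[0,0,0]],
    [220,[0,-2.5,0],[0,0,0]],
    [220,[0,-2.5,0],[0,0,0]],
    [220,[0,-2.5,0],[0,0,0]],
    [220,[0,-2.5,0],[0,0,0]],
    [220,[0,-1,0],[0,0,0]],
    [220,[0,0,0],[0,0,0]],
    [220,[0,0,0],[0,0,0]],
  ],
)

```text
time_s: 35.85
ee_pos: [602.2, 81.3, 98.7]
ee_rot: [179.3, -18.9, 59.4]
force: [-2.1, -7.3, 7.4]
gripper_width: 21.2
gripper_force: 15.0
```

```bash
python3 -c "
from h import *
rep();lidang()
s=state();d=s['ee_pos']-np.array([597.8,82.6,98.4]);print('outward',d@[.863,-.505,0],'binx',d@[.505,.863,0])"
```

```text
toolF [-4.6  2.1 -9.3] worldF [-2.1 -7.3  7.4] [602.2  81.3  98.7] [179.3 -18.9  59.4] 35.85
lid n [-0.995  0.     0.102] 1935 [2089. 1524.   57.] angle 84.16623157880123
outward 4.436236280872446 binx 1.057568663294889
```

servo_tool(
  steps=[
    [220,[-0.3,-1,0],[0,0,0]],
    [220,[-0.3,-1,0],[0,0,0]],
    [220,[-0.3,-1,0],[0,0,0]],
    [220,[0,-1,0],[0,0,0]],
    [220,[0,0,0],[0,0,0]],
    [220,[0,0,0],[0,0,0]],
    [220,[0.3,0,-0.9],[0,-0.005,0]],
    [220,[0.3,0,-0.9],[0,-0.005,0]],
    [220,[0.3,0,-0.9],[0,-0.005,0]],
    [220,[0.3,0,-0.9],[0,-0.005,0]],
  ],
)

```text
time_s: 36.95
ee_pos: [597.2, 84.0, 101.2]
ee_rot: [179.6, -17.8, 59.4]
force: [2.2, -3.9, 1.6]
gripper_width: 21.5
gripper_force: 15.0
```

```bash
python3 -c "
from h import *
rep()
s=state();d=s['ee_pos']-np.array([597.8,82.6,98.4]);print('outward',d@[.863,-.505,0],'binx',d@[.505,.863,0])"
```

```text
toolF [-1.6  3.9 -2.2] worldF [ 2.2 -3.9  1.6] [597.2  84.  101.2] [179.6 -17.8  59.4] 36.95
outward -1.2399370045326705 binx 0.9078705028793833
```

servo_tool(
  steps=[
    [220,[0.6,0.5,-1.75],[0,-0.01,0]],
    [220,[0.6,0.5,-1.75],[0,-0.01,0]],
    [220,[0.6,0,-1.75],[0,-0.01,0]],
    [220,[0.6,0,-1.75],[0,-0.01,0]],
    [220,[0.6,0,-1.75],[0,-0.01,0]],
    [220,[0.6,0,-1.75],[0,-0.01,0]],
    [220,[0.6,0,-1.75],[0,-0.01,0]],
    [220,[0.6,0,-1.75],[0,-0.01,0]],
    [220,[0.6,0,-1.75],[0,-0.01,0]],
    [220,[0.6,0,-1.75],[0,-0.01,0]],
  ],
)

```text
time_s: 37.95
ee_pos: [597.8, 84.8, 120.2]
ee_rot: [179.7, -12.0, 59.4]
force: [2.6, -5.4, 3.6]
gripper_width: 21.7
gripper_force: 15.0
```

```bash
python3 -c "
from h import *
rep();lidang()
s=state();d=s['ee_pos']-np.array([597.8,82.6,98.4]);print('outward',d@[.863,-.505,0],'binx',d@[.505,.863,0])"
```

```text
toolF [-2.4  5.  -4.2] worldF [ 2.6 -5.4  3.6] [597.8  84.8 120.2] [179.7 -12.   59.4] 37.95
lid n [ 0.872 -0.     0.49 ] 435 [818. 727.   7.] angle 119.3433726440091
outward -1.0667397657873579 binx 1.954439572636352
```

servo_tool(
  steps=[
    [220,[0.6,0.5,-1.75],[0,-0.01,0]],
    [220,[0.6,0.5,-1.75],[0,-0.01,0]],
    [220,[0.6,0,-1.75],[0,-0.01,0]],
    [220,[0.6,0,-1.75],[0,-0.01,0]],
    [220,[0.6,0,-1.75],[0,-0.01,0]],
    [220,[0.6,0,-1.75],[0,-0.01,0]],
    [220,[0.6,0,-1.75],[0,-0.01,0]],
    [220,[0.6,0,-1.75],[0,-0.01,0]],
    [220,[0.6,0,-1.75],[0,-0.01,0]],
    [220,[0.6,0,-1.75],[0,-0.01,0]],
  ],
)

```text
time_s: 39.05
ee_pos: [599.8, 87.1, 138.2]
ee_rot: [179.7, -6.2, 59.3]
force: [0.8, -3.8, 6.1]
gripper_width: 21.6
gripper_force: 15.0
```

servo_tool(
  steps=[
    [220,[0.4,0,-1.3],[0,-0.0075,0]],
    [220,[0.4,0,-1.3],[0,-0.0075,0]],
    [220,[0.4,0,-1.3],[0,-0.0075,0]],
    [220,[0.4,0,-1.3],[0,-0.0075,0]],
    [220,[0.3,0,-0.9],[0,-0.005,0]],
    [220,[0.3,0,-0.9],[0,-0.005,0]],
    [220,[0.3,0,-0.9],[0,-0.005,0]],
    [220,[0.3,0,-0.9],[0,-0.005,0]],
    [220,[0.3,0,-0.9],[0,-0.005,0]],
    [220,[0.3,0,-0.9],[0,-0.005,0]],
  ],
)

```text
time_s: 40.05
ee_pos: [601.2, 89.4, 149.3]
ee_rot: [179.7, -2.8, 59.3]
force: [2.5, -3.1, 7.0]
gripper_width: 21.5
gripper_force: 15.0
```

```bash
python3 - <<'E'
from h import *
rep()
f=grab('scene'); P=cloud(f); q=P[outline_of(f,'lid')[0]['pixels']]; print(np.nanpercentile(q[:,2],[5,50,95]))
E
```

```text
toolF [-1.1  3.7 -7. ] worldF [ 2.5 -3.1  7. ] [601.2  89.4 149.3] [179.7  -2.8  59.3] 40.05
[131.46611752 149.20754782 164.92758024]
```

servo_tool(
  steps=[
    [220,[0.2,0,-0.7],[0,-0.004,0]],
    [220,[0.2,0,-0.7],[0,-0.004,0]],
    [220,[0.2,0,-0.6],[0,-0.0035,0]],
    [220,[0.2,0,-0.6],[0,-0.0035,0]],
    [220,[0.2,0,-0.6],[0,-0.0035,0]],
    [220,[0.2,0,-0.5],[0,-0.003,0]],
    [220,[0.2,0,-0.5],[0,-0.003,0]],
    [220,[0.2,0,-0.5],[0,-0.003,0]],
    [220,[0.1,0,-0.4],[0,-0.003,0]],
    [220,[0.1,0,-0.4],[0,-0.003,0]],
  ],
)

```text
time_s: 41.15
ee_pos: [602.0, 90.8, 155.0]
ee_rot: [179.7, -0.9, 59.3]
force: [1.3, -2.3, 7.0]
gripper_width: 21.3
gripper_force: 15.0
```

servo_tool(
  steps=[
    [220,[0.1,0,-0.4],[0,-0.003,0]],
    [220,[0.1,0,-0.4],[0,-0.003,0]],
    [220,[0.1,0,-0.3],[0,-0.002,0]],
    [220,[0.1,0,-0.3],[0,-0.002,0]],
    [220,[0.1,0,-0.3],[0,-0.002,0]],
    [220,[0.1,0,-0.3],[0,-0.002,0]],
    [220,[0,0,-0.3],[0,-0.002,0]],
    [220,[0,0,0],[0,0,0]],
    [220,[0,0,0],[0,0,0]],
    [220,[0,0,0],[0,0,0]],
  ],
)

```text
time_s: 42.15
ee_pos: [602.2, 91.4, 156.7]
ee_rot: [179.7, -0.0, 59.3]
force: [1.3, -2.7, 5.6]
gripper_width: 21.7
gripper_force: 15.0
```

```bash
python3 - <<'E'
from h import *
rep()
f=grab('scene'); P=cloud(f); q=P[outline_of(f,'lid')[0]['pixels']]; print(np.nanpercentile(q[:,2],[5,50,95]))
E
```

```text
toolF [-1.6  2.5 -5.6] worldF [ 1.3 -2.7  5.6] [602.2  91.4 156.7] [179.7  -0.   59.3] 42.15
[127.57020802 131.63650714 134.47646057]
```

Nearly shut (lid reads as at the start), but there is still 5.6 N up. Ease up a little more.

servo_tool(
  steps=[
    [220,[0,0,-0.3],[0,0,0]],
    [220,[0,0,-0.3],[0,0,0]],
    [220,[0,0,-0.3],[0,0,0]],
    [220,[0,0,-0.3],[0,0,0]],
    [220,[0,0,-0.3],[0,0,0]],
    [220,[0,0,-0.3],[0,0,0]],
    [220,[0,0,0],[0,0,0]],
    [220,[0,0,0],[0,0,0]],
    [220,[0,0,0],[0,0,0]],
    [220,[0,0,0],[0,0,0]],
  ],
)

```text
time_s: 43.25
ee_pos: [601.8, 91.6, 157.2]
ee_rot: [179.8, -0.0, 59.3]
force: [4.7, 1.1, -9.1]
gripper_width: 21.6
gripper_force: 15.0
```

```bash
python3 - <<'E'
from h import *
rep()
f=grab('scene'); P=cloud(f); q=P[outline_of(f,'lid')[0]['pixels']]; print(np.nanpercentile(q[:,2],[5,50,95]))
E
```

```text
toolF [3.4 3.4 9.1] worldF [ 4.7  1.1 -9.1] [601.8  91.6 157.2] [179.8  -0.   59.3] 43.25
[127.11126879 131.59400761 134.53533875]
```

servo_tool(
  steps=[
    [220,[0,0.3,0.4],[0,0,0]],
    [220,[0,0.3,0.4],[0,0,0]],
    [200,[0,0,0],[0,0,0]],
    [180,[0,0,0],[0,0,0]],
    [150,[0,0,0],[0,0,0]],
    [120,[0,0,0],[0,0,0]],
    [100,[0,0,0],[0,0,0]],
    [100,[0,0,-3],[0,0,0]],
    [100,[0,0,-12],[0,0,0]],
    [100,[0,0,-25],[0,0,0]],
  ],
)

```text
time_s: 44.35
ee_pos: [601.4, 90.9, 196.8]
ee_rot: [179.9, 0.1, 59.3]
force: [0.3, 1.0, -0.2]
gripper_width: 55.5
gripper_force: 0.0
```

servo_tool(
  steps=[
    [100,[0,0,-30],[0,0,0]],
    [100,[-15,0,-30],[0,0,0]],
    [100,[-30,0,-30],[0,0,0]],
    [100,[-40,0,0],[0,0,0]],
    [100,[-30,0,0],[0,0,0]],
    [100,[0,0,0],[0,0,0]],
    [100,[0,0,0],[0,0,0]],
    [100,[0,0,0],[0,0,0]],
    [100,[0,0,0],[0,0,0]],
    [100,[0,0,0],[0,0,0]],
  ],
)

```text
time_s: 45.35
ee_pos: [543.8, -7.0, 287.1]
ee_rot: [179.8, -0.0, 59.4]
force: [0.6, 0.4, -0.1]
gripper_width: 55.6
gripper_force: 0.0
```

```bash
python3 - <<'E'
from h import *
rep()
f=grab('scene'); save(f,'s9.png'); P=cloud(f); q=P[outline_of(f,'lid')[0]['pixels']]; print(np.nanpercentile(q[:,2],[5,50,95]))
w=grab('wrist'); P=cloud(w)
q=P[red(w)&(P[...,2]>100)&(P[...,2]<170)&(np.hypot(P[...,0]-602,P[...,1]-91)<50)]; print('knob',q.mean(0),q.max(0))
E
```

```text
toolF [0.7 0.3 0.1] worldF [ 0.6  0.4 -0.1] [543.8  -7.  287.1] [179.8  -0.   59.4] 45.35
[127.45004353 131.20695004 134.3004705 ]
knob [601.37628473  89.59729686 153.50278494] [615.12296024 102.07539418 155.95089578]
```

View pics/s9.png

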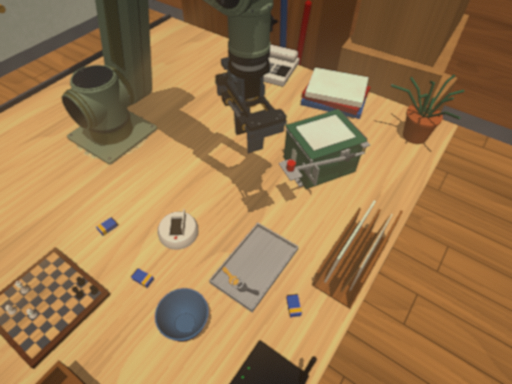

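The scene shows the lid shut at (328,133), the knob back at rest (291,165), the tray holding only the keys, and everything else where it was.

```bash
python3 -c "
from h import *
print(ticket.job_done())"
```

```text
the job is handed in; nothing more can be done
None
```

The 9-volt battery is in the green bin, the lever is unhooked and back at rest, the lid eased shut, nothing else was moved, and the job is handed in at about 45 s.

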